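Fit the lane plate into the can rack's clip-lined slots

TASK

Pick up the loose aluminium lane plate by its divider fin and ease its two ears slowly down into the clip-lined slots of the grey rack base (its saddle is clamped a little off centre, so find them by feel), then push it gently past the spring clips until it is fully home and lies flat on the rails, and let go. Never force it: it needs a light push of some 10 to 15 N, and over 25 N is too much. Leave the cans, the jar and the scraper where they are.

Things in the scene. Friction and masses are not known exactly. Their poses are not given: they have to be found in the camera images.
- plate: The lane plate, plain aluminium, 0.25 to 0.5 kg, lying flat. Flat part 110 (x) x 130 (y) x 8 thick, an ear in the middle of each y end (24 wide in x, 8 thick, half-round tips at y = +-80), a divider fin on its middle. Origin at the centre of the underside, z up. Half a turn about z makes no difference. At the start its underside is on the bench.
- fin_top (a point): Middle of the top edge of the plate's fin, 53 mm above the plate's underside. The fin is the grip: 70 long (plate's x), 12 thick (y), 45 tall above the flat part.
- rack: The grey steel rack base: a foot 150 (x) x 210 (y) x 8 mm fixed to the bench, origin at the centre of its underside on the bench, z up. On it sits a saddle (two rails along y, an end bracket with a slot at each y end). The saddle is clamped anywhere from 2 to 20 mm towards +x of the foot's centre: no reading gives that, so feel for the slots. It does not shift in y or turn.
- seat (a point): Point above the foot's centre, 40 above the bench: level with the tops of the saddle's two rails (14 wide, 84 apart along x, 124 long), on which the plate's underside finally lies. The plate's centre ends here but for the saddle's unknown shift along the rack's x. All contact between plate and rack, the clips' squeeze of some 15 N included, must stay below 55 N: press with 25 N at most.
- bracket_l (a point): Point above the foot at the rack's +y end, 80 mm from its centre and 62 above the bench, level with the tops of that bracket's two cheeks. Between them, off by the saddle's shift, is the slot: 26.4 wide in x (1.2 clearance each side of an ear), no lead-in, open above and towards the middle. Cheeks 16 wide each, inner face at y = 68; back wall at y = 92 to 97, 76 tall.
- bracket_r (a point): The same at the rack's -y end. Each slot is lined with a steel spring clip: a round nose at y = +-82, 48.5 above the bench, that yields outward along y. Ears meet the noses with the plate's underside about 50 above the bench, need about 15 N in all (plate's weight included) to pass them, and then snap home under them.
- flat_can: Bystander: flat fish tin, 66 dia x 35 tall mm, origin at the centre of its underside.
- small_can: Bystander: small food can, 66 dia x 58 tall mm, origin at the centre of its underside.
- tall_can_a: Bystander: tall food can, 74 dia x 110 tall mm, origin at the centre of its underside.
- tall_can_b: Bystander: another tall food can, 74 dia x 110 tall mm, origin at the centre of its underside.
- jar: Bystander: capped amber glass jar, 70 dia x 100 tall mm, origin at the centre of its underside.
- scraper: Bystander: grey plastic block-shaped label scraper, 100 x 35 x 16 mm, origin at the centre of its underside.
Mind the look-alikes: they are no part of the job. What is shaped like the plate but orange is not meant.

How it is judged:
By the outcome, as a careful person would: the job done as asked, in the order asked, and still so for the second after the job is handed in, with the robot touching nothing.
It also fails if it takes over 61 s, if anything falls off the work surface, if the arm or the gripper's body presses on something with over 40 N, if the wrist force passes 120 N, or if a joint passes its speed limit or range.

ROBOT

A 6-joint arm with a two-finger parallel gripper is mounted at the origin on the work surface. World frame = base frame: x ahead of the robot, y to its left, z up, the work surface at z = 0. Lengths are in m, angles in degrees, forces in N, time in s.
With the tool pointing down it reaches from about 0.325 to 0.775 m from the base axis. Payload 5.5 kg.
Tool frame: the origin (TCP) lies at the centre of the arm's flange, where the gripper is bolted on; the fingertips stand 182 mm ahead of it and the grasp point (between the pads) lies 163 mm ahead of it; z points along the fingers, y is the direction in which the jaws open and shut (so a half turn about z gives the same grasp; the last joint's range is limited). The gripper opens to 88 mm and grips with 3 to 60 N. Pads are 20 mm wide; open, the fingers measure 115 mm over their backs; the gripper's body (75 mm by 178 mm) begins 61 mm behind the grasp point.
Start: joints at [69.23, 5.22, 70.514, -0, 104.267, -3.249], TCP at [0.181, 0.572, 0.405] pointing down, gripper open.
Joint ranges: [-164.24, 164.24], [-49.07, 125.15], [9.68, 141.18], [-86.29, 266.29], [3.28, 154.24], [-151.56, 151.56]. Speed limits (degrees/s): [147.25, 147.25, 172.46, 180, 180, 180].

INTERFACE

Orientations are given as [roll, pitch, yaw] about the fixed x, y, z axes, in that order (R = Rz(yaw) Ry(pitch) Rx(roll)).
In Python, from station import r gives the robot as it stands. The module is installed in compiled form; this text tells all that it offers. Calls block until the motion is done:
- r.reach(position, orientation): joint-space move of the TCP to a pose.
- r.servo_line(position, rotation=None, speed=0.15): straight line of the TCP; rotation=None keeps the orientation; speed is the mean speed in m/s.
- r.move_joints(angles): joint-space move.
- r.let_go() and r.grab(squeeze=None): open the fingers fully, or close them until they stop; squeeze is the grip in N (None keeps the last).
- r.wait(seconds).
- r.inverse_kinematics(position, orientation): joint angles nearest the present ones, or None.
- r.sense(): the state.
- r.snapshot(name): name is "side" or "top" or "wrist"; returns a dict with "frame" (420x560x3 uint8, red, green, blue), "fx", "fy", "cx", "cy" (pixels), "R" (3x3) and "t" (3): a world point X has camera coordinates R X + t. Camera axes: x right, y down, z forward; pixel columns grow to the right and rows downward; lengths in m; the calibration is good to about 2 mm. A picture is of the moment at which its call begins. There is no depth.
A pose or a line that the arm cannot do raises r.IKError and nothing moves.
- r.hand_in(): hands the job in, once; it reports no verdict.
The state is a dict: "clock": time; "joints": joint angles; "joint_vel": joint speeds; "joint_torque": joint torques, N m; "tcp_pos": TCP position; "orientation": TCP orientation; "contact_force": force on the tool from outside, world axes, zero at the start; "torque": the same for the moment, N m; "opening": finger opening in m.
Only numpy, scipy, OpenCV 4.12 (cv2) and the standard library are available. Lean on these libraries where they do the work, as an engineer would, in place of code of your own. Each camera call takes 0.05 s, during which the arm holds its last target. There are 200 camera calls.

## Working session

There is one attempt and no reset: what is moved stays moved. The work goes in short steps, each a Python script; the robot and the scene stay as the last script left them, time stands still between calls to the robot, and variables do not carry over. Pictures are saved under pics/ and viewed, about 8 in all and at most 12, crops included, and the job is handed in when it is done.

```bash
mkdir -p pics; python3 - <<'E'
from station import r
import cv2,pickle
for n in("top","side","wrist"):
    s=r.snapshot(n); pickle.dump(s,open(n+'.pkl','wb')); cv2.imwrite(f'pics/{n}0.png',s["frame"][:,:,::-1])
    print(n,s["fx"],s["fy"],s["cx"],s["cy"],s["R"],s["t"])
print(r.sense())
E
```

```text
top 381.34496831265506 381.34496831265506 275.8922224126075 207.72185915392964 [[-0.01448934 -0.99981819  0.01239577]
 [-0.98288317  0.01196466 -0.183841  ]
 [ 0.18365927 -0.01484733 -0.98287783]] [0.00239817 0.48320775 1.1311208 ]
side 400.90490968012 400.90490968012 275.1393158830096 204.72837328770504 [[ 0.74919515 -0.66234528  0.00231338]
 [-0.50939004 -0.57840908 -0.63715361]
 [ 0.42335377  0.47617399 -0.77073336]] [-0.36387251  0.28153716  0.91809597]
wrist 348.1428813120004 348.1428813120004 278.81518510767995 208.80435371612046 [[ 0.3021985   0.95324408 -0.00133738]
 [ 0.91143458 -0.28853249  0.29331896]
 [ 0.27921869 -0.08985948 -0.9560137 ]] [-0.59947162 -0.03553693  0.39114897]
{'clock': 0.15, 'joints': array([ 6.92311893e+01,  5.25550412e+00,  7.05657819e+01, -2.68088205e-03,
        1.04268659e+02, -3.24855917e+00]), 'joint_vel': array([ 0.02963546, -0.146434  , -0.37630074, -0.03322109,  0.00842923,
        0.10959262]), 'joint_torque': array([ 4.71386284e-04, -4.47048926e+01, -4.06905127e+01,  6.97482261e-02,
        2.75966164e-02, -1.06705475e-04]), 'tcp_pos': array([0.18065185, 0.57221213, 0.40374478]), 'orientation': array([-1.79910053e+02, -2.50191949e-03,  1.62479088e+02]), 'contact_force': array([ 1.04682332, -0.67401822,  0.41080876]), 'torque': array([0.00440722, 0.05210213, 0.03073738]), 'opening': 0.08767696863135144}
```

View pics/top0.png

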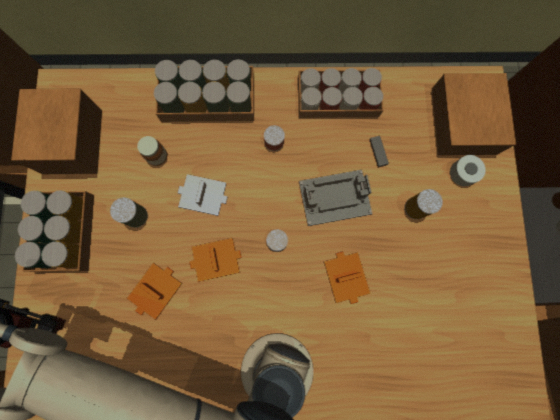

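View pics/side0.png

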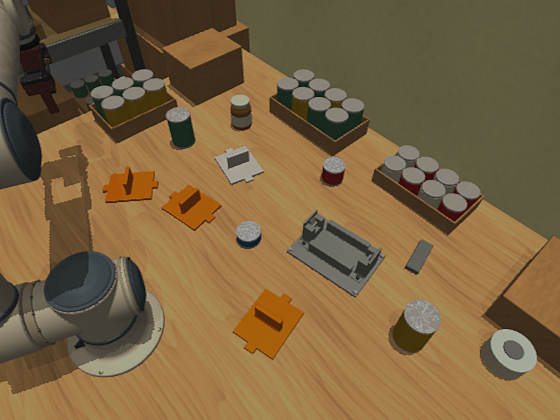

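The plate (silver) is at top px (202,195) and the rack at (336,198). Three orange look-alikes lie nearer the robot. I'll get coarse positions first, then take close wrist looks.

```bash
cat > h.py <<'E'
import numpy as np,cv2,pickle
from station import r
def cast(s,uv,z):
    uv=np.atleast_2d(np.asarray(uv,float)); R=np.array(s["R"]);C=-R.T@np.array(s["t"])
    d=np.c_[(uv[:,0]-s["cx"])/s["fx"],(uv[:,1]-s["cy"])/s["fy"],np.ones(len(uv))]@R
    return (C+d*((z-C[2])/d[:,2])[:,None])
def proj(s,X):
    c=np.atleast_2d(X)@np.array(s["R"]).T+np.array(s["t"])
    return np.c_[s["fx"]*c[:,0]/c[:,2]+s["cx"],s["fy"]*c[:,1]/c[:,2]+s["cy"]]
def hsv(s): return cv2.cvtColor(s["frame"],cv2.COLOR_RGB2HSV)
def snap(n,f):
    s=r.snapshot(n); pickle.dump(s,open(f+'.pkl','wb')); cv2.imwrite(f'pics/{f}.png',s["frame"][:,:,::-1]); return s
def big(m,uv):
    "contour of mask nearest to / containing pixel uv"
    cs,_=cv2.findContours(m.astype(np.uint8),cv2.RETR_EXTERNAL,cv2.CHAIN_APPROX_NONE)
    cs=[c for c in cs if cv2.contourArea(c)>100]
    return max(cs,key=lambda c:cv2.pointPolygonTest(c,tuple(map(float,uv)),True))
def rect(s,c,z):
    p=cast(s,c[:,0,:],z)[:,:2]*1000
    return cv2.minAreaRect(p.astype(np.float32))
E
python3 - <<'E'
from h import *
s=pickle.load(open('top.pkl','rb'));H=hsv(s)
print(H[190,190],H[205,310],H[195,340],H[260,300])
for uv,z,m in(((190,190),.008,(H[...,1]<60)&(H[...,2]>140)),((336,198),.008,(H[...,1]<60))):
    c=big(m,uv);print(cv2.contourArea(c),rect(s,c,z))
w=pickle.load(open('wrist.pkl','rb'));C=-w["R"].T@w["t"];st=r.sense()
from scipy.spatial.transform import Rotation as Ro
Rt=Ro.from_euler('xyz',st["orientation"],degrees=True).as_matrix()
print("cam in tcp",Rt.T@(C-st["tcp_pos"]),"axis",Rt.T@w["R"][2],Rt.T@w["R"][0])
E
```

```text
[ 53  12 169] [17 74 48] [ 26  34 112] [ 17 143 159]
1326.5 ((537.1415405273438, 231.05580139160156), (155.8936767578125, 108.41866302490234), 76.83193969726562)
2823.5 ((524.0100708007812, -200.28396606445312), (147.4928436279297, 219.24417114257812), 9.805108070373535)
cam in tcp [8.00404860e-02 6.18433352e-05 2.01824995e-02] axis [-2.93359225e-01 -1.29969796e-04  9.56002274e-01] [-1.20088127e-03  9.99999252e-01 -2.32551643e-04]
```

```bash
python3 - <<'E'
from h import *
t0=r.sense()["clock"]
def look(x,y,yaw,f,z):
    a=np.radians(yaw); r.reach([x+.02*np.cos(a),y+.02*np.sin(a),z],[180,0,yaw]); r.wait(.3); return snap("wrist",f)
look(.524,-.200,189.8,"wr",.40); print(r.sense()["clock"])
look(.537,.231,166.8,"wp",.36); print(r.sense()["clock"],r.sense()["joints"])
E
```

```text
3.45
5.4167 [ 2.09992510e+01  1.13450925e-01  8.02868272e+01 -3.48691015e-04
  9.95974261e+01 -5.57595934e+01]
```

View pics/wr.png

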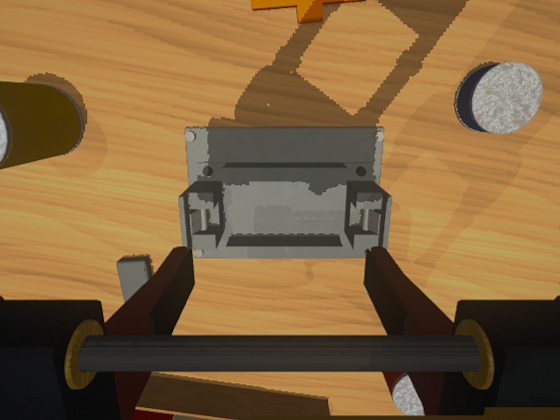

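View pics/wp.png

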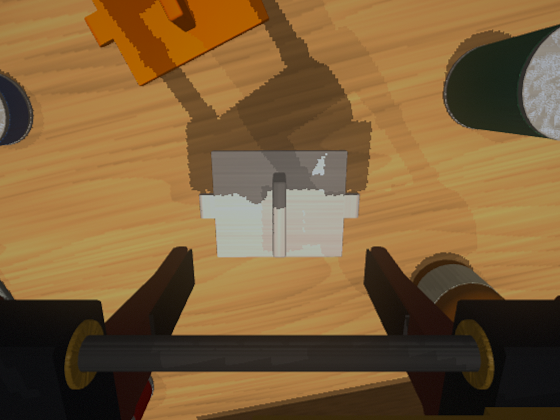

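The wrist view shows the saddle clearly shifted towards image-down, which is world +x. Foot corners are near (186,127), (384,127), (182,258) and (389,258), with brackets at x≈202 and x≈372. In the other view the plate's fin is at cols 273–286 and its corners are near (211,152) and (343,256). Next I'll measure these more closely and enlarge the rack.

```bash
python3 - <<'E'
from h import *
p=pickle.load(open('wp.pkl','rb'));H=hsv(p)
c=big(H[...,1]<70,(250,220)); m=np.zeros((420,560),np.uint8);cv2.drawContours(m,[c],-1,1,-1)
m=cv2.morphologyEx(m,cv2.MORPH_OPEN,np.ones((3,3)))
c=big(m,(250,220));print(cv2.boundingRect(c),rect(p,c,.008))
body=cv2.morphologyEx(m,cv2.MORPH_OPEN,np.ones((45,45)));c2=big(body,(250,220));print(cv2.boundingRect(c2),rect(p,c2,.008))
q=cast(p,[(273,255),(286,255),(274,173),(286,173)],.053);print("fin top",q)
s=pickle.load(open('wr.pkl','rb'));H=hsv(s)
c=big(H[...,1]<70,(285,150));print(cv2.boundingRect(c),rect(s,c,.008))
print(cast(s,[(186,127),(384,127),(389,258),(182,258)],.008))
cr=s["frame"][115:270,170:400,::-1];cv2.imwrite('pics/wrc.png',cv2.resize(cr,None,fx=3.4,fy=3.4,interpolation=cv2.INTER_CUBIC))
E
```

```text
(200, 151, 159, 106) ((536.2002563476562, 230.7381591796875), (157.64340209960938, 108.79224395751953), 76.67362976074219)
(214, 151, 131, 106) ((536.2256469726562, 230.8450927734375), (130.68675231933594, 108.79224395751953), 76.67362976074219)
fin top [[0.5667254  0.21806788 0.053     ]
 [0.56942038 0.22943979 0.053     ]
 [0.49426123 0.23646473 0.053     ]
 [0.49657363 0.24622609 0.053     ]]
(178, 127, 214, 131) ((522.0081176757812, -193.88211059570312), (148.0409393310547, 236.1538543701172), 9.76283073425293)
[[ 0.46656138 -0.30815157  0.008     ]
 [ 0.43158369 -0.10475883  0.008     ]
 [ 0.57548835 -0.06065806  0.008     ]
 [ 0.61649219 -0.29896556  0.008     ]]
```

View pics/wrc.png

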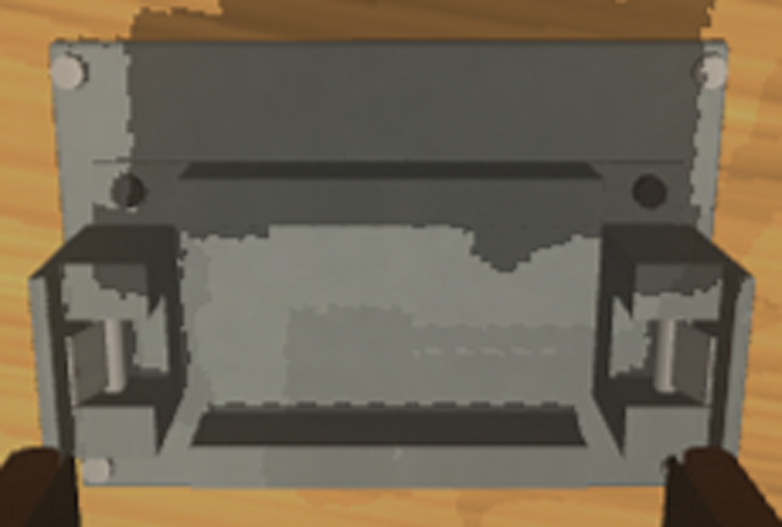

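Both cheeks and both clip noses are visible in the crop. The slot spans crop rows 318–404, from cheek edges at 262 and 455. I'll turn those into a first estimate of the shift.

```bash
python3 - <<'E'
from h import *
s=pickle.load(open('wr.pkl','rb'))
U=lambda a:[((x+.5)/3.4+170-.5,(y+.5)/3.4+115-.5) for x,y in a]
a=np.radians(9.76);ex=np.array([np.cos(a),np.sin(a)]);ey=np.array([-ex[1],ex[0]]);C=np.array([.522,-.1939])
def loc(n,pts,z):
    q=cast(s,U(pts),z)[:,:2]-C;print(n,np.round(np.c_[q@ex,q@ey]*1000,1).tolist())
loc("cheek outer -x",[(110,262),(680,262)],.062)
loc("cheek outer +x",[(115,455),(668,455)],.062)
loc("slot edges",[(110,319),(680,319),(115,404),(670,404)],.062)
loc("noses",[(113,358),(666,358)],.0485)
loc("backwall outer",[(32,278),(752,278)],.076)
loc("foot edges",[(52,41),(727,41),(400,41),(400,485)],.008)
loc("inner face y68 top",[(157,455),(624,455)],.062)
E
```

```text
cheek outer -x [[-18.2, -78.7], [-18.2, 79.0]]
cheek outer +x [[39.7, -81.0], [39.7, 80.0]]
slot edges [[-1.7, -79.8], [-1.7, 80.3], [23.8, -80.0], [23.8, 79.4]]
noses [[14.5, -82.8], [14.5, 80.8]]
backwall outer [[-17.4, -96.6], [-17.4, 94.7]]
foot edges [[-74.3, -104.3], [-74.3, 102.6], [-74.3, 2.4], [74.4, 3.4]]
inner face y68 top [[39.7, -68.8], [39.7, 67.2]]
```

Shift estimate is about 11 mm, with the rack's y centre about 0.9 mm lower than I had it. Now I'll grasp, lift and carry.

```bash
cat >> h.py <<'E'
A=np.radians(9.76);EX=np.array([np.cos(A),np.sin(A)]);EY=np.array([-EX[1],EX[0]])
RC=np.array([.522,-.1939])-.0009*EY
def rp(x,y,z):
    q=RC+x*EX+y*EY; return [q[0],q[1],z]
E
python3 - <<'E'
from h import *
p=[.5362,.2311]
r.reach(p+[.27],[180,0,166.6]); r.servo_line(p+[.197],speed=.1)
print(r.sense()["contact_force"],r.sense()["clock"])
r.grab(50); s=r.sense();print(s["opening"],s["tcp_pos"],s["contact_force"])
r.servo_line(p+[.21],speed=.05); r.servo_line(p+[.35],speed=.2)
print(r.sense()["opening"],r.sense()["contact_force"])
r.reach(rp(.011,0,.35),[180,0,189.76]); r.wait(.3)
s=r.sense();print(s["clock"],s["opening"],s["tcp_pos"],s["orientation"],s["contact_force"],s["torque"],rp(.011,0,.35))
snap("wrist","hand")
E
```

```text
[-0.35046274 -0.17309807  0.48045719] 6.7583
0.011728704399756127 [0.53619119 0.23108181 0.196986  ] [-0.0288334  -0.36467478  1.10897982]
0.011943420461865547 [ 0.66258486  0.14540084 -2.49097892]
11.0333 0.011640514051022533 [ 0.53321599 -0.19233387  0.35000864] [ 1.79999142e+02  2.63835274e-03 -1.70183043e+02] [-0.0497918   0.15884772 -2.50386294] [ 0.01387187  0.00692999 -0.01425256] [np.float64(0.5329933607187394), np.float64(-0.19292223719252655), 0.35]
```

View pics/hand.png

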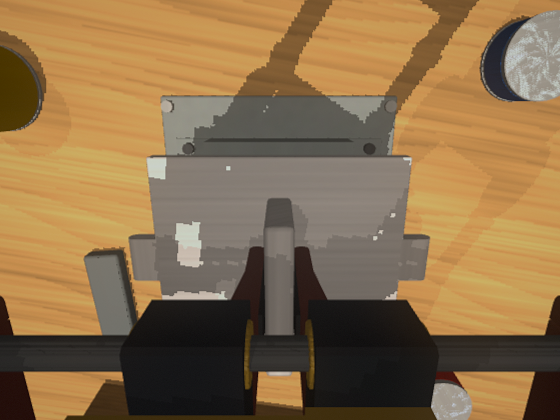

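The plate is held level. Its ears are at rows 236–280 (left col 129, right col 429) and its near edge is at row 157. I'll compute its offset in the hand.

```bash
python3 - <<'E'
from h import *
s=pickle.load(open('hand.pkl','rb'));t=r.sense()["tcp_pos"][:2]
H=hsv(s)
print([np.where(np.abs(np.diff(s["frame"][:,c].astype(int).sum(1)))>60)[0].tolist() for c in(140,418)])
print([np.where(np.abs(np.diff(s["frame"][h].astype(int).sum(1)))>60)[0].tolist() for h in(245,265)])
q=cast(s,[(149,157),(411,157),(140,236),(140,280),(418,236),(418,280),(129,258),(429,258)],.161)[:,:2]
for o in (t,RC):print(np.round(np.c_[(q-o)@EX,(q-o)@EY]*1000,1).tolist())
E
```

```text
[[233, 234, 238, 315, 316, 317, 318], [41, 42, 83, 84, 233, 234, 238, 279, 316, 317]]
[[128, 177, 178, 200, 201, 428], [84, 118, 126, 127, 131, 179, 184, 198, 199, 200, 245, 246, 263, 293, 294, 311, 312, 425]]
[[-54.4, -63.2], [-54.4, 64.0], [-13.3, -72.4], [12.2, -75.4], [-13.3, 72.2], [12.2, 75.2], [-0.8, -79.7], [-0.8, 79.5]]
[[-43.2, -62.7], [-43.2, 64.5], [-2.1, -71.9], [23.5, -74.9], [-2.1, 72.7], [23.5, 75.7], [10.4, -79.2], [10.5, 80.0]]
```

```bash
cat >> h.py <<'E'
def F(n=3):
    return np.mean([(r.wait(.02),r.sense()["contact_force"])[1] for _ in range(n)],0)
def descend(x,y,z0,z1,f0,lim,step=.001,v=.02):
    "lower the underside from z0 to z1 in steps until the upward force exceeds lim; returns height, force"
    z=z0
    while z>z1+1e-6:
        z=max(z1,z-step); r.servo_line(rp(x,y,z+.197),speed=v); f=F(2)-f0
        if f[2]>lim or np.hypot(f[0],f[1])>8: return z,f
    return z,f
E
python3 - <<'E'
from h import *
x=.011
r.servo_line(rp(x,0,.27),speed=.12); r.servo_line(rp(x,0,.263),speed=.03); r.wait(.3)
f0=F(6);np.save('f0.npy',f0);print(f0)
z,f=descend(x,0,.066,.053,f0,3)
s=r.sense();t=s["tcp_pos"];print(x,z,f,t[2]-.197,(t[:2]-RC)@EX,(t[:2]-RC)@EY,s["torque"],s["clock"])
E
```

```text
[ 0.16361518 -0.14783323 -3.16584711]
0.011 0.053 [ 0.44229917 -0.38794334  0.61696936] 0.05292636265587733 0.010976627861124785 -2.3025999096176164e-06 [0.10662023 0.05545572 0.03490058] 16.3667
```

The ears dropped below the cheek tops (53 mm against 62) with no resistance, so they are in the slots. I'll touch both walls gently to centre the plate, then check with a side view.

```bash
python3 - <<'E'
from h import *
f0=np.load('f0.npy');x0=.011;z=.25;lim={}
for ax in "xy":
  for sg in(1,-1):
    for k in range(1,15 if ax=="x" else 9):
        d=sg*k*.00025
        r.servo_line(rp(x0+d,0,z) if ax=="x" else rp(x0,d,z),speed=.02); f=F(2)-f0; fl=f[:2]@(EX if ax=="x" else EY)
        if -sg*fl>2.5: break
    lim[ax,sg]=d; print(ax,sg,d,fl,f)
    r.servo_line(rp(x0,0,z),speed=.03)
  if ax=="x": x0+=(lim["x",1]+lim["x",-1])/2; r.servo_line(rp(x0,0,z),speed=.02)
print(x0,r.sense()["clock"],F(3)-f0)
np.save('x0.npy',x0); snap("side","side1")
s=pickle.load(open('side1.pkl','rb'));cv2.imwrite('pics/side1c.png',cv2.resize(s["frame"][130:320,230:430,::-1],None,fx=3,fy=3,interpolation=cv2.INTER_CUBIC))
E
```

```text
x 1 0.00175 -4.956206396248992 [-4.9114163  -0.68354478  2.74568482]
x -1 -0.00175 4.317756511764545 [ 4.3017923   0.4614533  -1.95419685]
y 1 0.002 0.2010184515445952 [-0.58363318  0.10357923  0.55528747]
y -1 -0.002 -0.02288126311261711 [0.19272032 0.00993274 0.43511665]
0.011 26.1167 [ 0.07486412 -0.61883737  0.0559048 ]
```

View pics/side1c.png

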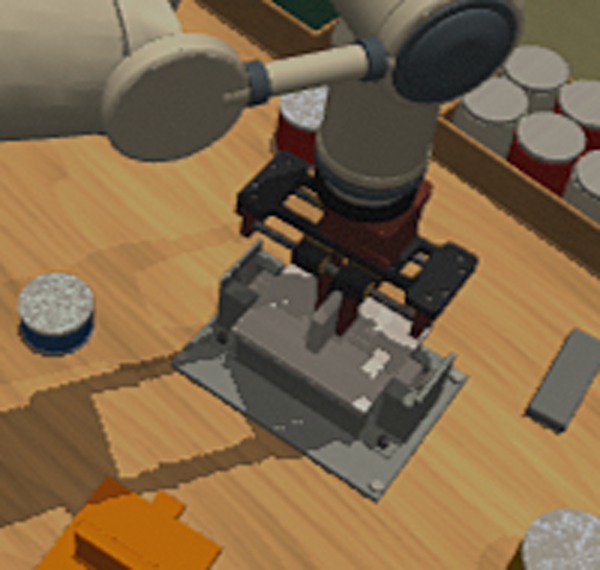

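The ears are inside both slots and the walls were felt evenly at ±1.75 mm, so the plate is centred. Now the gentle push down.

```bash
python3 - <<'E'
from h import *
f0=np.load('f0.npy');x0=float(np.load('x0.npy'));z=.053;log=[]
while z>.0386:
    z-=.0003; r.servo_line(rp(x0,0,z+.197),speed=.015)
    r.wait(.02); s=r.sense(); f=s["contact_force"]-f0; log.append((round(z*1e3,1),round((s["tcp_pos"][2]-.197)*1e3,1),round(f[2],1),round(np.hypot(*f[:2]),1)))
    if f[2]>18 or (z<.0425 and f[2]>7): break
print(log,s["clock"],s["opening"])
E
```

```text
[(52.7, np.float64(52.7), np.float64(0.3), np.float64(1.1)), (52.4, np.float64(52.4), np.float64(-0.3), np.float64(0.7)), (52.1, np.float64(52.1), np.float64(0.8), np.float64(0.4)), (51.8, np.float64(51.7), np.float64(0.1), np.float64(0.5)), (51.5, np.float64(51.5), np.float64(0.5), np.float64(1.1)), (51.2, np.float64(51.2), np.float64(0.9), np.float64(1.2)), (50.9, np.float64(50.9), np.float64(0.3), np.float64(0.8)), (50.6, np.float64(50.6), np.float64(-0.1), np.float64(0.5)), (50.3, np.float64(50.3), np.float64(-0.2), np.float64(0.9)), (50.0, np.float64(50.0), np.float64(0.8), np.float64(0.7)), (49.7, np.float64(49.8), np.float64(1.6), np.float64(0.4)), (49.4, np.float64(49.6), np.float64(2.3), np.float64(2.1)), (49.1, np.float64(49.5), np.float64(5.0), np.float64(2.8)), (48.8, np.float64(49.4), np.float64(8.2), np.float64(3.8)), (48.5, np.float64(49.2), np.float64(7.8), np.float64(4.4)), (48.2, np.float64(49.0), np.float64(8.5), np.float64(3.9)), (47.9, np.float64(48.8), np.float64(9.1), np.float64(3.1)), (47.6, np.float64(48.7), np.float64(8.7), np.float64(3.1)), (47.3, np.float6
[... 998 characters left out ...]
0.2)), (42.2, np.float64(41.9), np.float64(0.7), np.float64(0.7)), (41.9, np.float64(41.7), np.float64(0.4), np.float64(1.7)), (41.6, np.float64(41.4), np.float64(0.2), np.float64(1.5)), (41.3, np.float64(41.1), np.float64(-0.1), np.float64(0.7)), (41.0, np.float64(40.8), np.float64(-0.8), np.float64(1.1)), (40.7, np.float64(40.6), np.float64(-1.8), np.float64(1.0)), (40.4, np.float64(40.3), np.float64(-1.7), np.float64(0.3)), (40.1, np.float64(40.0), np.float64(-1.0), np.float64(0.7)), (39.8, np.float64(40.0), np.float64(0.4), np.float64(2.3)), (39.5, np.float64(40.0), np.float64(3.8), np.float64(2.8)), (39.2, np.float64(39.9), np.float64(8.5), np.float64(5.4))] 38.4833 0.011758389293496992
```

The clips snapped with a peak of about 10 N, and the plate then stopped firmly at 40.0 mm. I'll ease off, release, retreat and check.

```bash
python3 - <<'E'
from h import *
x0=float(np.load('x0.npy'))
r.servo_line(rp(x0,0,.2369),speed=.02); r.let_go(); r.wait(.2)
r.servo_line(rp(x0,0,.30),speed=.08); r.servo_line(rp(x0-.02,0,.40),speed=.2); r.wait(.3)
s=snap("wrist","end"); st=r.sense();print(st["clock"],st["opening"],st["contact_force"])
e=snap("side","end2")
b=cv2.resize(e["frame"][150:320,230:430,::-1],None,fx=2,fy=2,interpolation=cv2.INTER_CUBIC)
a=cv2.resize(s["frame"][60:270,100:460,::-1],(400,233))
cv2.imwrite('pics/fin.png',np.vstack([a,b]))
E
```

```text
42.1167 0.08739492744805402 [-0.25947883 -0.12004397 -0.13598086]
```

View pics/fin.png

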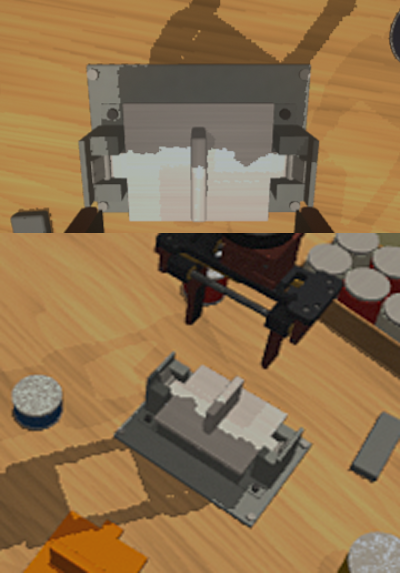

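Both ears sit under their noses and the plate lies flat and square between the brackets; the gripper is clear. I'll hand in.

```bash
python3 - <<'E'
from h import *
s=pickle.load(open('end.pkl','rb'))
q=cast(s,[(211.5,152.8),(346.5,152.8)],.048)[:,:2]-RC
print(np.round(np.c_[q@EX,q@EY]*1000,1)); r.hand_in()
E
```

```text
[[-43.6 -63.5]
 [-43.5  64.3]]
the job is handed in; nothing more can be done
```

The aluminium plate is seated flat on the rails, past both spring clips. I let go of it and handed the job in at about 42 s on the robot's clock (limit 61 s).

- **Finding the slots:** I gripped the plate by its fin with 50 N. The pictures put the saddle's shift at about 11 mm, and the ears went in at the first try. Gentle touches met the walls evenly on both sides (about 4–5 N at ±1.75 mm), so 11 mm was right.
- **Felt wall distance:** the ±1.75 mm is a little more than the nominal 1.2 mm clearance, which I put down to give in the arm. In y, nothing was touched within ±2 mm.
- **Seating:** pushing past the clips took at most about 10 N, below the expected 10–15 N, but that reading leaves out the plate's weight of about 3 N. The plate then snapped down and stopped firmly with its underside 40.0 mm above the bench, with a final push of about 8.5 N.
- **Last checks:** in the final pictures the ears are under both clip noses and the plate is level and square. Its near edge measured −43.5 mm in x, against −44 expected. The gripper is clear, with almost no force on it.
- **Bystanders:** the arm carried the plate well above them. The flat can and scraper look unmoved in the last pictures; I did not check the others again.

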